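# Set out the fragrance bottles on their drip dishes

### The arm

A 6-joint arm with a two-finger parallel gripper is mounted at the origin on the work surface; the furniture and walls round the work are solid. World frame = base frame: x ahead of the robot, y to its left, z up, the work surface at z = 0. Lengths are in m, angles in rad, forces in N, time in s.
With the tool pointing down it reaches from about 0.375 to 0.975 m from the base axis. Payload 3.8 kg.
Tool frame: the origin (TCP) lies at the very end of the fingers, on their centre line; the grasp point (between the pads) lies 19 mm behind it; z points along the fingers, y is the direction in which the jaws open and shut (so a half turn about z gives the same grasp; the last joint's range is limited). The gripper opens to 85 mm and grips with 20 to 120 N. Pads are 22 mm wide; open, the fingers measure 114 mm over their backs; the gripper's body (76 mm by 85 mm) begins 54 mm behind the grasp point. The pads swing forward as they close: fully open they stand 13 mm farther back than shut.
Start: joints at [1.31, 0.264, 1.604, -0, 1.274, -0.037], TCP at [0.15, 0.658, 0.231] pointing down, gripper open.
Joint ranges: [-2.63, 2.63], [-0.94, 2.18], [0.31, 2.57], [-1.31, 4.45], [0, 2.66], [-2.55, 2.55]. Speed limits (rad/s): [2.57, 2.57, 3.14, 3.14, 3.14, 3.14].

### API

Orientations are given as a rotation vector (axis times angle).
In Python, from workcell import status, read_camera, camera_info, order gives the robot as it stands.
- The arm moves only by the tool move_arm, never from a script. Its argument "deltas" is a list of rows, each a list of 3 entries, a list of its own where there are three numbers: the turn, a rotation vector about the world's x, y, z as a fraction of full scale, then the shift along the world's x, y, z as a fraction of full scale, then the closure, from -1 (fully open) to 1 (shut), so that 0 is half open. A call has 1 to 20 rows; each row is the pose to reach, as a shift and turn from the pose commanded when the call began; what a row does not reach only later rows make up. Full scale, the value 1, is 0.1 m for a shift and pi/2 rad for a turn. A row lasts 1/8 s, in which the tool goes at most 62.5 mm and 10.7 degrees, less where a joint would pass 70% of its speed; a pose out of reach is approached as far as the arm can. A call with a number of a shift or a turn outside -1 to 1 is refused whole. A call with a gripper value outside its range is refused whole. The fingers move at their own pace and stop on an object; "grip_force" is the grip in N (left out, the last holds). Time passes only in rows, so rows that repeat a pose let the fingers close. It gives the time, the measured TCP pose, the force and the opening at its end, in the units of the state.
- status.read_state(): the state, without advancing time (a new reading comes with each control period).
- read_camera(name): name is "side" or "top"; returns (picture, depth): 400x640x3 uint8, red, green, blue; 400x640 float32, m along the optical axis (not along the pixel's ray), 0 where there is no reading.
- camera_info(name): a dict with "K" (3x3 intrinsics, pixels), "R" (3x3) and "t" (3): a world point X has camera coordinates R X + t. Camera axes: x right, y down, z forward; pixel columns grow to the right and rows downward; lengths in m; the calibration is good to about 2 mm. A picture is of the moment at which its call begins. camera_info takes no time and is no camera call.
- order.finish_job(): hands the job in, once; it reports no verdict.
The state is a dict: "time": time; "q": joint angles; "joint_vel": joint speeds; "joint_torque": joint torques, N m; "tool_pos": TCP position; "tcp_rot": TCP orientation; "wrist_force": force on the tool from outside, world axes, zero at the start; "torque": the same for the moment, N m; "width": opening from 0.0 (shut) to 1.0 (fully open).
Only numpy, scipy, OpenCV 4.12 (cv2) and the standard library are available. Lean on these libraries where they do the work, as an engineer would, in place of code of your own. Each camera call takes 0.05 s, during which the arm holds its last target. There are 200 camera calls.

### The job

Set out the fragrance oils for the next soap-making lesson: each amber bottle with a red, yellow or blue cap must stand in the drip dish of its own colour. The used bottle with the black cap has been left in the red dish, so move that one to the grey dish to free it. Keep every bottle upright, let go of them standing flat on the floor of their dishes, and leave the two petal jars where they stand.

Things in the scene. Friction and masses are not known exactly. Their poses are not given: they have to be found in the camera images.
- bottle_black: amber (almost black) glass bottle, the one with a plain black cap; at the start it stands in the red dish; body 45 mm across from z 0 to about 75, shoulder to 88, cap 26 mm across from z 80 to 104; origin at the centre of its underside, z up along the bottle. Grasp it across the 45 mm body, about 60 mm above its underside. About 0.1 to 0.27 kg.
- bottle_red: amber (almost black) glass bottle, the one with a red cap; at the start it stands on the table; body 45 mm across from z 0 to about 75, shoulder to 88, cap 26 mm across from z 80 to 104; origin at the centre of its underside, z up along the bottle. Grasp it across the 45 mm body, about 60 mm above its underside. About 0.1 to 0.27 kg.
- bottle_yellow: amber (almost black) glass bottle, the one with a yellow cap; at the start it stands on the table; body 45 mm across from z 0 to about 75, shoulder to 88, cap 26 mm across from z 80 to 104; origin at the centre of its underside, z up along the bottle. Grasp it across the 45 mm body, about 60 mm above its underside. About 0.1 to 0.27 kg.
- bottle_blue: amber (almost black) glass bottle, the one with a blue cap; at the start it stands on the table; body 45 mm across from z 0 to about 75, shoulder to 88, cap 26 mm across from z 80 to 104; origin at the centre of its underside, z up along the bottle. Grasp it across the 45 mm body, about 60 mm above its underside. About 0.1 to 0.27 kg.
- dish_red: shallow round red plastic drip dish, fixed to the table, 78 mm across the rim, rim 10 mm high; flat inner floor about 66 mm across and 4 mm above the table; origin at the centre of its underside (on the table), z up; at the start the black-capped bottle stands in it
- dish_yellow: shallow round yellow plastic drip dish, fixed to the table, 78 mm across the rim, rim 10 mm high; flat inner floor about 66 mm across and 4 mm above the table; origin at the centre of its underside (on the table), z up; empty at the start
- dish_blue: shallow round blue plastic drip dish, fixed to the table, 78 mm across the rim, rim 10 mm high; flat inner floor about 66 mm across and 4 mm above the table; origin at the centre of its underside (on the table), z up; empty at the start
- dish_grey: shallow round grey plastic drip dish, fixed to the table, 78 mm across the rim, rim 10 mm high; flat inner floor about 66 mm across and 4 mm above the table; origin at the centre of its underside (on the table), z up; empty at the start
- green_lid_jar: glass jar of dried petals with a green lid, 60 mm across, 78 mm high, loose; origin at the centre of its underside, z up; not to be moved
- brown_lid_jar: glass jar of dried petals with a dark brown lid that bears a pale sticker, 68 mm across, 88 mm high, loose; origin at the centre of its underside, z up; not to be moved
Not all that is in view belongs to the job. Leave any purple look-alike of the bottle_black alone.

How it is judged:
At the end, for the whole second after the job is handed in: Red, yellow and blue capped bottles stand in the dishes of their colour, the black-capped one in the grey dish: within 13 mm of the centre, underside 1 to 8 mm above the dish's, within 0.08 rad of upright, at rest, released; both petal jars within 30 mm of their start (horizontal distance between bottle_black and dish_grey below 0.013 m and z of bottle_black in the frame of dish_grey between 0.001 and 0.008 m and angle between each of bottle_black, bottle_red, bottle_yellow, bottle_blue's own z axis and vertical below 0.08 rad and linear speed of each of bottle_black, bottle_red, bottle_yellow, bottle_blue below 0.02 m/s and contact force between each of bottle_black, bottle_red, bottle_yellow, bottle_blue and the fingers below 0.1 N and horizontal distance between bottle_red and dish_red below 0.013 m and z of bottle_red in the frame of dish_red between 0.001 and 0.008 m and horizontal distance between bottle_yellow and dish_yellow below 0.013 m and z of bottle_yellow in the frame of dish_yellow between 0.001 and 0.008 m and horizontal distance between bottle_blue and dish_blue below 0.013 m and z of bottle_blue in the frame of dish_blue between 0.001 and 0.008 m and distance of each of green_lid_jar, brown_lid_jar from where it was at the start of the episode below 0.03 m); the robot touches nothing.
It fails at once if a bottle is tipped over (more than 0.6 rad) (angle between any of bottle_black, bottle_red, bottle_yellow, bottle_blue's own z axis and vertical above 0.6 rad).
It fails at once if a petal jar is moved more than 30 mm or tipped (more than 0.4 rad) (distance of any of green_lid_jar, brown_lid_jar from where it was at the start of the episode above 0.03 m or angle between any of green_lid_jar, brown_lid_jar's own z axis and vertical above 0.4 rad).
It also fails if it takes over 120 s, if anything falls off the work surface, if the arm or the gripper's body presses on something with over 40 N, if the wrist force passes 120 N, or if a joint passes its speed limit or range.

## Working session

There is one attempt and no reset: what is moved stays moved. The work goes in short steps, Python scripts to look and compute and a tool call to move; the robot and the scene stay as the last step left them, time stands still between calls to the robot, and variables do not carry over. Pictures are saved under pics/ and viewed, about 12 in all and at most 16, crops included, and the job is handed in when it is done.

Besides the shell and the picture viewer there is one more tool, called as name(argument=value, ...), one argument or row to a line, values as JSON. move_arm: Moves the arm, as the interface text tells. Its arguments: {"type":"object","properties":{"deltas":{"type":"array","items":{"type":"array"}},"grip_force":{"type":"number"}},"required":["deltas"]}

```bash
mkdir -p pics
cat > h.py <<'E'
import numpy as np, cv2
from workcell import status, read_camera, camera_info, order
def snap(n):
    im,d=read_camera(n); np.savez(f'pics/{n}.npz',im=im,d=d); return im,d
def last(n):
    f=np.load(f'pics/{n}.npz'); return f['im'],f['d']
def pt(n,u,v,z=None,d=None):
    c=camera_info(n);K,R,t=[np.array(c[k]) for k in('K','R','t')]
    r=R.T@np.linalg.inv(K)@np.array([u,v,1.]);o=-R.T@t
    return o+r*((z-o[2])/r[2] if z is not None else d)
def save(im,f): cv2.imwrite('pics/'+f,im[...,::-1])
E
python3 - <<'E'
from h import *
for n in('top','side'):
    im,d=snap(n); save(im,n+'0.png'); print(n,camera_info(n))
print(status.read_state())
E
```

```text
top {'K': array([[458.55609573,   0.        , 321.03137689],
       [  0.        , 458.55609573, 205.21542524],
       [  0.        ,   0.        ,   1.        ]]), 'R': array([[-0.02449328, -0.99962362, -0.0123569 ],
       [-0.98818099,  0.0260802 , -0.15105681],
       [ 0.15132223,  0.00851098, -0.98844785]]), 't': array([0.02938914, 0.51826217, 0.86116939])}
side {'K': array([[461.61827676,   0.        , 320.09503843],
       [  0.        , 461.61827676, 197.32194871],
       [  0.        ,   0.        ,   1.        ]]), 'R': array([[ 0.98452044, -0.17502188, -0.0093192 ],
       [-0.11991452, -0.63384904, -0.76410464],
       [ 0.12782807,  0.75339414, -0.645025  ]]), 't': array([-0.49560894,  0.09249776,  1.11047499])}
{'time': 0.1, 'q': array([ 1.31004584e+00,  2.64687408e-01,  1.60526715e+00,  2.29415224e-06,
        1.27372610e+00, -3.68881855e-02]), 'joint_vel': array([-5.25232716e-04, -6.78279447e-04, -2.64718246e-03, -1.65077402e-03,
       -2.26745881e-03, -1.37917518e-05]), 'joint_torque': array([ 2.02488786e-04, -5.16706467e+01, -3.68593562e+01, -1.15573416e-04,
        6.19872473e-03, -3.76888477e-05]), 'tool_pos': array([0.14966508, 0.65749769, 0.23006404]), 'tcp_rot': array([-0.35087431, -3.12162175,  0.00324273]), 'wrist_force': array([-0.78172107, -0.21974486, -0.49262931]), 'torque': array([ 0.00701841, -0.00512931,  0.00541093]), 'width': 0.9998135225630886}
```

View pics/top0.png

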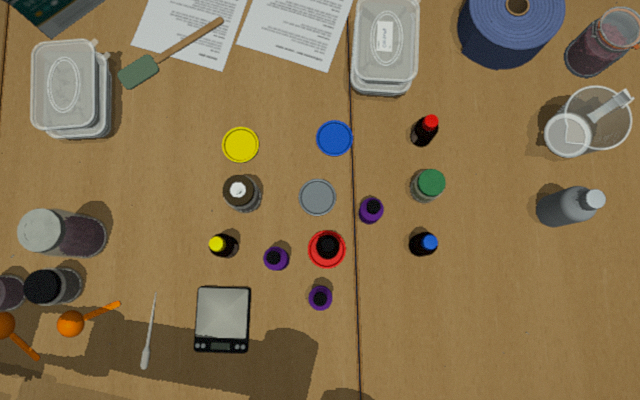

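View pics/side0.png

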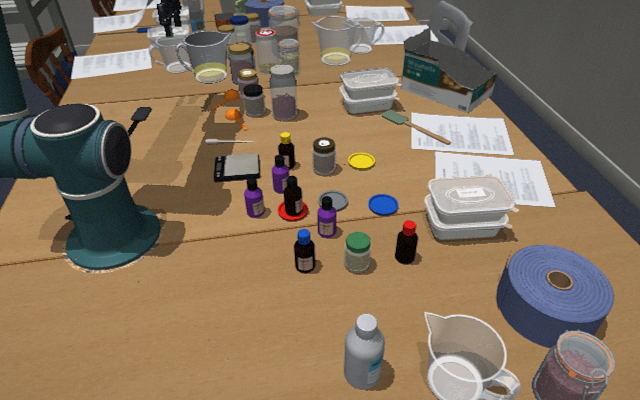

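Top view: black-capped bottle in the red dish (327,247). The red cap is at (429,123), yellow at (216,244) and blue at (429,241). The purple look-alikes are at (371,209), (276,258) and (320,297). Jars: green (430,183), brown with sticker (239,190).

Run:
```python
from h import *
im,d=last('top'); hsv=cv2.cvtColor(im,cv2.COLOR_RGB2HSV)
c=camera_info('top');print('cam',-c['R'].T@c['t'])
def seg(name,box,lo,hi,z):
    x0,y0,x1,y1=box
    h=hsv[y0:y1,x0:x1]
    if lo[0]<0: h=h.copy(); h[...,0]=(h[...,0].astype(int)+90)%180; lo=(lo[0]+90,)+lo[1:]; hi=(hi[0]+90,)+hi[1:]
    m=cv2.inRange(h,lo,hi)
    ct=max(cv2.findContours(m,0,2)[0],key=cv2.contourArea)+np.array([x0,y0])
    ct=cv2.convexHull(ct).reshape(-1,2)
    w=np.array([pt('top',u,v,z)[:2] for u,v in ct],np.float32)
    (cx,cy),r=cv2.minEnclosingCircle(w); print(name,ct.mean(0).round(1),'xy',round(cx,4),round(cy,4),'diam',round(2*r,4))
seg('dY',(215,120,265,170),(20,120,80),(35,255,255),.01)
seg('dB',(310,115,358,160),(100,150,50),(125,255,255),.01)
seg('dG',(296,176,340,218),(60,0,90),(130,70,255),.01)
seg('dR',(300,225,352,272),(-8,150,80),(8,255,255),.01)
seg('cR',(405,108,445,150),(-8,150,120),(8,255,255),.104)
seg('cY',(200,230,225,262),(20,120,120),(35,255,255),.104)
seg('cB',(405,228,445,258),(100,150,100),(125,255,255),.104)
for n,u,v,z in(('black cap',328,242,.104),('green',431,181,.078),('brown',239,186,.088),('p1',372,206,.104),('p2',275,255,.104),('p3',320,291,.104)):
    print(n,pt('top',u,v,z).round(3), pt('top',u,v,d=d[v,u]).round(3))
for n,(a,b) in {'cR':(429,119),'cY':(215,242),'cB':(431,240)}.items(): print(n,pt('top',a,b,d=d[b,a]).round(3))
save(cv2.resize(im[105:315,200:460],None,fx=3,fy=3,interpolation=2)[:600,:780],'crop0.png')
```

```text
cam [0.38254259 0.0085323  0.92987122]
dY [239.3 143.1] xy 0.6563 0.1817 diam 0.0805
dB [333.  137.7] xy 0.6647 -0.0148 diam 0.0769
dG [318.3 197. ] xy 0.5409 0.0246 diam 0.0758
dR [325.3 249.2] xy 0.4348 0.0077 diam 0.0779
cR [431.5 120.4] xy 0.6637 -0.1937 diam 0.0269
cY [214.5 243.6] xy 0.4454 0.2077 diam 0.0283
cB [429.5 242.9] xy 0.4373 -0.1776 diam 0.0266
black cap [0.442 0.005 0.104] [0.441 0.005 0.108]
green [ 0.554 -0.193  0.078] [ 0.554 -0.193  0.079]
brown [0.552 0.169 0.088] [0.552 0.168 0.089]
p1 [ 0.505 -0.077  0.104] [ 0.505 -0.077  0.107]
p2 [0.421 0.1   0.104] [0.421 0.1   0.105]
p3 [0.355 0.021 0.104] [0.354 0.022 0.076]
cR [ 0.666 -0.19   0.106]
cY [0.447 0.208 0.108]
cB [ 0.441 -0.18   0.105]
```

View pics/crop0.png

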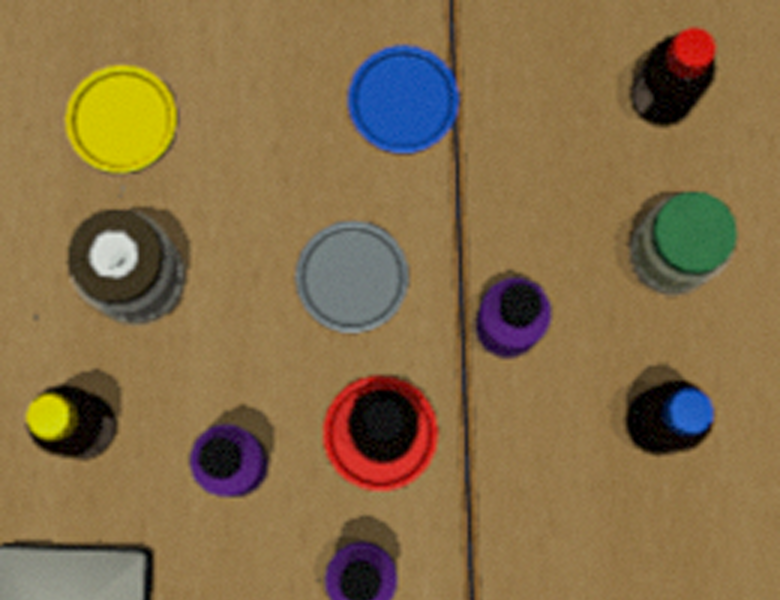

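```bash
cat >> h.py <<'E'
def caps(P,n='top',zlo=.096,zhi=.118):
    im,d=last(n);c=camera_info(n);K,R,t=[np.array(c[k]) for k in('K','R','t')]
    v,u=np.mgrid[:400,:640];ray=np.stack([(u-K[0,2])/K[0,0],(v-K[1,2])/K[1,1],np.ones_like(d)],-1)*d[...,None]
    W=(ray-t)@R
    for k,(x,y) in P.items():
        m=(np.hypot(W[...,0]-x,W[...,1]-y)<.025)&(W[...,2]>zlo)&(W[...,2]<zhi)&(d>0)
        q=W[m]; mm=(q[:,:2].min(0)+q[:,:2].max(0))/2 if len(q) else 0
        print(k,len(q),q.mean(0).round(4),'mid',np.round(mm,4),'ext',np.ptp(q[:,:2],axis=0).round(3))
E
python3 - <<'E'
from h import *
caps(dict(black=(.438,.006),red=(.664,-.192),yellow=(.446,.208),blue=(.438,-.178)))
E
```

```text
black 148 [0.4362 0.005  0.1083] mid [0.437  0.0057] ext [0.023 0.023]
red 176 [ 0.6618 -0.1937  0.1045] mid [ 0.6632 -0.194 ] ext [0.027 0.027]
yellow 187 [0.4438 0.2058 0.1044] mid [0.4442 0.2066] ext [0.027 0.028]
blue 183 [ 0.4371 -0.178   0.1048] mid [ 0.4373 -0.1783] ext [0.026 0.025]
```

move_arm(
  deltas=[
    [[0, 0, 0.07], [0.5, -0.5, 0], -1],
    [[0, 0, 0.143], [1, -1, 0], -1],
    [[0, 0, 0.143], [1, -1, 0], -1],
  ],
  grip_force=40,
)

```text
time: 0.48
tool_pos: [0.2516, 0.5555, 0.2306]
tcp_rot: [-0.003, -3.142, 0.003]
wrist_force: [-0.3, -0.3, -0.1]
width: 0.998
```

move_arm(
  deltas=[
    [[0, 0, 0], [0.5, -0.5, 0], -1],
    [[0, 0, 0], [1, -1, 0], -1],
    [[0, 0, 0], [1, -1, 0], -1],
  ],
)

```text
time: 0.85
tool_pos: [0.3514, 0.4563, 0.231]
tcp_rot: [-0.005, -3.141, 0.001]
wrist_force: [-0.0, 0.2, -0.9]
width: 0.998
```

move_arm(
  deltas=[
    [[0, 0, 0], [0.5, -0.5, 0], -1],
    [[0, 0, 0], [0.96, -1, 0], -1],
    [[0, 0, 0], [0.96, -1, 0], -1],
    [[0, 0, 0], [0.96, -1, 0], -1],
  ],
)

```text
time: 1.35
tool_pos: [0.4457, 0.3585, 0.231]
tcp_rot: [-0.002, -3.141, -0.001]
wrist_force: [-0.2, -0.0, 0.1]
width: 0.999
```

move_arm(
  deltas=[
    [[0, 0, 0], [-0.01, -0.6, 0], -1],
    [[0, 0, 0], [-0.02, -1, 0], -1],
  ],
)

```text
time: 1.6
tool_pos: [0.4423, 0.2588, 0.2309]
tcp_rot: [0.005, -3.14, -0.0]
wrist_force: [0.5, 0.4, 0.9]
width: 0.998
```

move_arm(
  deltas=[
    [[0, 0, 0], [0, -0.52, 0], -1],
    [[0, 0, 0], [0, -0.52, 0], -1],
    [[0, 0, 0], [0, -0.52, -0.5], -1],
    [[0, 0, 0], [0, -0.52, -0.9], -1],
    [[0, 0, 0], [0, -0.52, -0.9], -1],
  ],
)

```text
time: 2.22
tool_pos: [0.4402, 0.2071, 0.1378]
tcp_rot: [0.004, -3.134, 0.003]
wrist_force: [-0.8, 0.3, -0.2]
width: 1.001
```

Run:
```python
from h import *
print(status.read_state()['tool_pos'])
a,_=snap('top'); b,_=snap('side')
save(np.hstack([cv2.resize(a[170:320,150:290],(400,428)),cv2.resize(b[60:220,200:360],(400,400+28))]),'c1.png')
```

```text
[0.44019552 0.20707811 0.13784218]
```

View pics/c1.png

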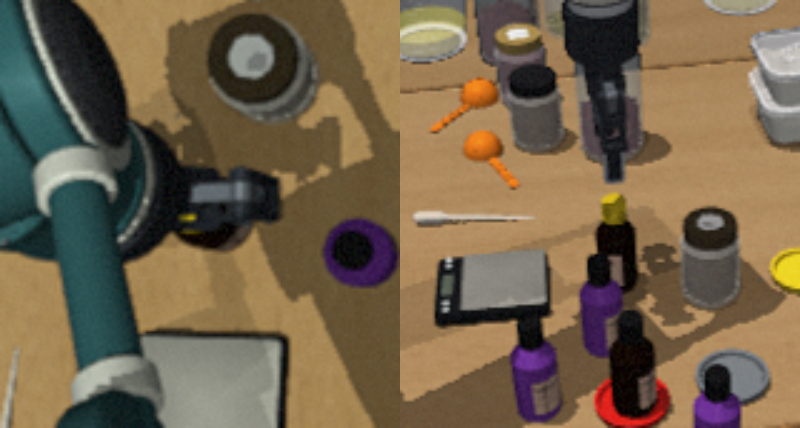

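The gripper is above the yellow-capped bottle, with clear space to the purple bottle and the jar.

move_arm(
  deltas=[
    [[0, 0, 0], [0, 0, -0.4], -1],
    [[0, 0, 0], [0, 0, -0.7], -1],
    [[0, 0, 0], [0, 0, -1.0], -1],
    [[0, 0, 0], [0, 0, -1.0], -1],
    [[0, 0, 0], [0, 0, -1.0], -1],
    [[0, 0, 0], [0, 0, -1.0], -1],
    [[0, 0, 0], [0, 0, -1.0], -1],
  ],
)

```text
time: 3.2
tool_pos: [0.4449, 0.2066, 0.0427]
tcp_rot: [-0.001, 3.139, 0.002]
wrist_force: [-0.4, -0.2, 0.3]
width: 0.998
```

Run:
```python
from h import *
s=status.read_state();print(s['tool_pos'],s['wrist_force'],s['q'])
b,_=snap('side')
save(cv2.resize(b[60:220,200:360],(600,600)),'c2.png')
```

```text
[0.44489874 0.20664142 0.04269526] [-0.3935694  -0.18609458  0.3134292 ] [ 3.84018289e-01  1.18023314e-01  2.16210600e+00  3.84447729e-05
  8.58855195e-01 -1.18758573e+00]
```

View pics/c2.png

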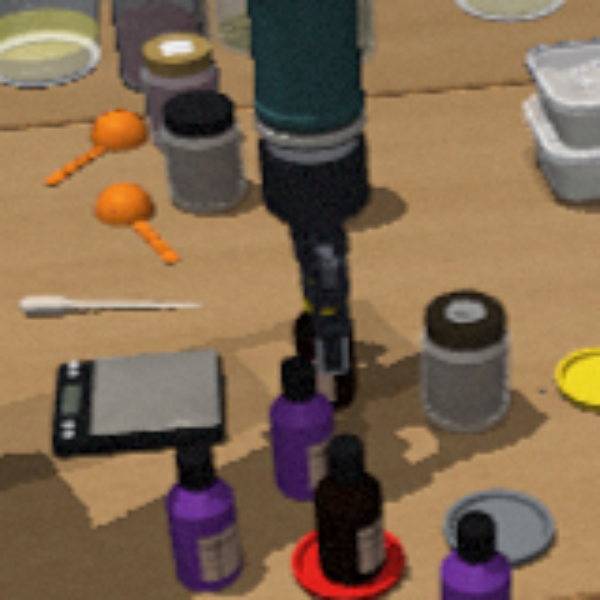

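The fingers straddle the yellow-capped bottle as wanted. Now close and lift.

move_arm(
  deltas=[
    [[0, 0, 0], [0, 0, 0], 1],
    [[0, 0, 0], [0, 0, 0], 1],
    [[0, 0, 0], [0, 0, 0], 1],
    [[0, 0, 0], [0, 0, 0], 1],
    [[0, 0, 0], [0, 0, 0], 1],
    [[0, 0, 0], [0, 0, 0], 1],
    [[0, 0, 0], [0, 0, 0], 1],
    [[0, 0, 0], [0, 0, 0], 1],
  ],
  grip_force=50,
)

```text
time: 4.25
tool_pos: [0.4441, 0.2064, 0.0416]
tcp_rot: [-0.001, 3.141, 0.001]
wrist_force: [0.1, 2.3, 5.3]
width: 0.505
```

move_arm(
  deltas=[
    [[0, 0, 0], [0, 0, 0.25], 1],
    [[0, 0, 0], [0, 0, 0.5], 1],
    [[0, 0, 0], [0, 0, 0.75], 1],
    [[0, 0, 0], [0, 0, 1], 1],
    [[0, 0, 0], [0, 0, 1], 1],
  ],
)

```text
time: 4.88
tool_pos: [0.445, 0.2065, 0.1425]
tcp_rot: [-0.001, 3.138, 0.002]
wrist_force: [0.1, -0.6, -1.1]
width: 0.5
```

move_arm(
  deltas=[
    [[0, 0, 0], [0, 0, 0.3], 1],
    [[0, 0, 0], [0, 0, 0.6], 1],
    [[0, 0, 0], [0, 0, 0.6], 1],
    [[0, 0, 0], [0, 0, 0.6], 1],
  ],
)

```text
time: 5.38
tool_pos: [0.4426, 0.2056, 0.199]
tcp_rot: [0.001, -3.139, 0.002]
wrist_force: [0.2, -0.4, -2.6]
width: 0.501
```

Run:
```python
from h import *
s=status.read_state();print(s['tool_pos'],s['tcp_rot'],s['wrist_force'],s['width'])
b,_=snap('side'); save(cv2.resize(b[20:220,200:400],(600,600)),'c3.png')
```

```text
[0.44264428 0.20561716 0.19898115] [ 1.26614755e-03 -3.13863706e+00  2.07771622e-03] [ 0.2228971  -0.36380246 -2.63772795] 0.5010011565705204
```

View pics/c3.png

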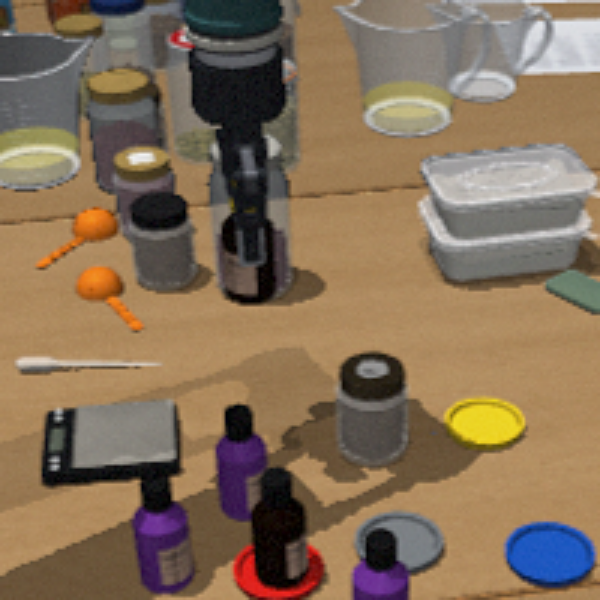

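Yellow is held upright, underside well above everything. Carry it to the yellow dish at (0.656, 0.182).

move_arm(
  deltas=[
    [[0, 0, 0], [0.3, 0, 0], 1],
    [[0, 0, 0], [0.7, 0, 0], 1],
    [[0, 0, 0], [1, 0, 0], 1],
  ],
)

```text
time: 5.8
tool_pos: [0.544, 0.2058, 0.1988]
tcp_rot: [0.001, -3.139, 0.002]
wrist_force: [0.3, 0.6, -1.1]
width: 0.505
```

move_arm(
  deltas=[
    [[0, 0, 0], [0.4, -0.1, 0], 1],
    [[0, 0, 0], [0.8, -0.2, 0], 1],
    [[0, 0, 0], [1, -0.25, 0], 1],
  ],
)

```text
time: 6.18
tool_pos: [0.6445, 0.1801, 0.1982]
tcp_rot: [-0.0, -3.138, 0.002]
wrist_force: [0.2, -0.9, -1.8]
width: 0.5
```

move_arm(
  deltas=[
    [[0, 0, 0], [0.12, 0, 0], 1],
    [[0, 0, 0], [0.12, 0, 0], 1],
    [[0, 0, 0], [0.12, 0, -0.4], 1],
    [[0, 0, 0], [0.12, 0, -0.8], 1],
    [[0, 0, 0], [0.12, 0, -1], 1],
    [[0, 0, 0], [0.12, 0, -1], 1],
    [[0, 0, 0], [0.12, 0, -1], 1],
    [[0, 0, 0], [0.12, 0, -1], 1],
  ],
)

```text
time: 7.18
tool_pos: [0.6574, 0.1816, 0.1038]
tcp_rot: [-0.001, 3.138, 0.001]
wrist_force: [0.4, 1.0, -1.2]
width: 0.502
```

Run:
```python
from h import *
s=status.read_state();print(s['tool_pos'],s['tcp_rot'],s['wrist_force'],s['width'])
a,_=snap('top');b,_=snap('side'); save(np.hstack([cv2.resize(a[80:230,160:310],(400,400)),cv2.resize(b[80:200,300:420],(400,400))]),'c4.png')
```

```text
[0.65737502 0.18160395 0.10376551] [-1.37825302e-03  3.13775889e+00  1.42397113e-03] [ 0.39645327  0.96715012 -1.15870825] 0.5022297089829894
```

View pics/c4.png

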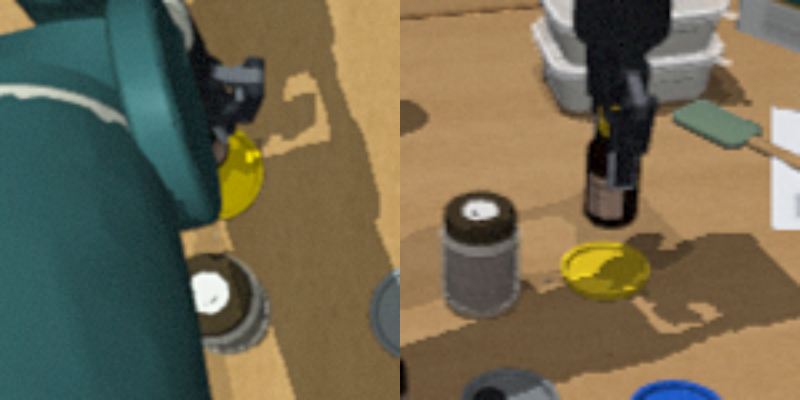

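Bottle hangs upright over the yellow dish and the brown jar is clear. Lower and watch the force.

move_arm(
  deltas=[
    [[0, 0, 0], [0, 0, -0.2], 1],
    [[0, 0, 0], [0, 0, -0.4], 1],
    [[0, 0, 0], [0, 0, -0.5], 1],
    [[0, 0, 0], [0, 0, -0.55], 1],
    [[0, 0, 0], [0, 0, -0.56], 1],
    [[0, 0, 0], [0, 0, -0.56], 1],
    [[0, 0, 0], [0, 0, -0.56], 1],
    [[0, 0, 0], [0, 0, -0.56], 1],
  ],
)

```text
time: 8.28
tool_pos: [0.6554, 0.1809, 0.0457]
tcp_rot: [0.001, -3.141, 0.001]
wrist_force: [-4.6, -1.4, 5.2]
width: 0.506
```

move_arm(
  deltas=[
    [[0, 0, 0], [0, 0, 0], 0.5],
    [[0, 0, 0], [0, 0, 0], 0],
    [[0, 0, 0], [0, 0, 0], -0.5],
    [[0, 0, 0], [0, 0, 0], -1],
    [[0, 0, 0], [0, 0, 0], -1],
    [[0, 0, 0], [0, 0, 0], -1],
    [[0, 0, 0], [0, 0, 0], -1],
    [[0, 0, 0], [0, 0, 0.4], -1],
    [[0, 0, 0], [0, 0, 0.8], -1],
    [[0, 0, 0], [0, 0, 1], -1],
  ],
)

```text
time: 9.52
tool_pos: [0.6573, 0.1815, 0.1483]
tcp_rot: [-0.001, 3.137, 0.002]
wrist_force: [0.1, 0.0, 0.9]
width: 1.003
```

move_arm(
  deltas=[
    [[0, 0, 0], [0, 0, 0.3], -1],
    [[0, 0, 0], [-0.3, -0.3, 0.6], -1],
    [[0, 0, 0], [-0.7, -0.6, 0.6], -1],
    [[0, 0, 0], [-1, -0.85, 0.6], -1],
  ],
)

```text
time: 10.02
tool_pos: [0.5542, 0.0953, 0.2051]
tcp_rot: [0.002, -3.141, 0.0]
wrist_force: [0.4, -0.1, 0.4]
width: 0.996
```

move_arm(
  deltas=[
    [[0, 0, 0], [-0.5, -0.4, 0], -1],
    [[0, 0, 0], [-1, -0.8, 0], -1],
    [[0, 0, 0], [-1, -0.9, 0], -1],
    [[0, 0, 0], [-1, -0.9, 0], -1],
  ],
)

```text
time: 10.52
tool_pos: [0.4561, 0.0056, 0.2053]
tcp_rot: [0.002, 3.141, 0.0]
wrist_force: [0.6, 0.2, -0.2]
width: 1.003
```

Run:
```python
from h import *
s=status.read_state();print(s['tool_pos'],s['tcp_rot'],s['wrist_force'],s['width'])
a,_=snap('top');b,_=snap('side')
caps(dict(yellow=(.656,.182)))
save(np.hstack([cv2.resize(a[90:290,180:380],(400,400)),cv2.resize(b[80:230,240:390],(400,400))]),'c5.png')
```

```text
[0.4560594  0.00564305 0.20534587] [1.55372389e-03 3.14050052e+00 3.05061783e-04] [ 0.62220036  0.16672495 -0.19386101] 1.0027720074471158
yellow 183 [0.6542 0.1799 0.1078] mid [0.6551 0.1805] ext [0.026 0.026]
```

View pics/c5.png

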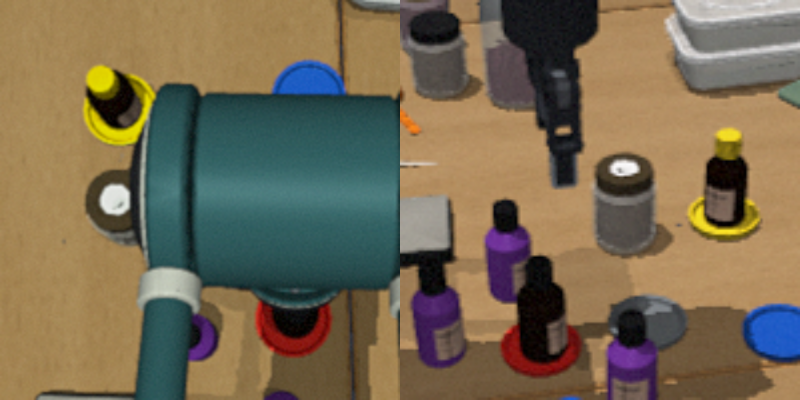

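Yellow stands in its dish: cap height 0.108, about 2 mm off centre. Black is next.

move_arm(
  deltas=[
    [[0, 0, 0], [-0.2, 0, 0], -1],
    [[0, 0, 0], [-0.2, 0, 0], -1],
    [[0, 0, 0], [-0.2, 0, -0.3], -1],
    [[0, 0, 0], [-0.2, 0, -0.6], -1],
    [[0, 0, 0], [-0.2, 0, -0.6], -1],
    [[0, 0, 0], [-0.2, 0, -0.6], -1],
  ],
)

```text
time: 11.38
tool_pos: [0.4371, 0.0064, 0.1462]
tcp_rot: [-0.002, 3.141, 0.0]
wrist_force: [0.1, -0.9, -0.1]
width: 0.998
```

Run:
```python
from h import *
s=status.read_state();print(s['tool_pos'],s['tcp_rot'],s['wrist_force'],s['width'])
b,_=snap('side');save(cv2.resize(b[130:250,230:350],(600,600)),'c6.png')
```

```text
[0.43709942 0.0064361  0.14615713] [-2.15090902e-03  3.14050138e+00  2.55237231e-05] [ 0.06502881 -0.88864517 -0.08334824] 0.9983272446584655
```

View pics/c6.png

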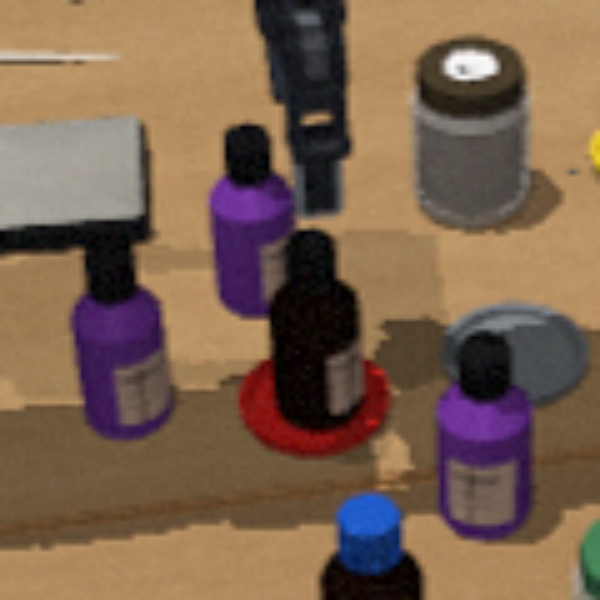

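The amber bottle with the black cap in the red dish (315,330 in the crop) is the one. The three others nearby have purple bodies. Grasp it.

move_arm(
  deltas=[
    [[0, 0, 0], [0, 0, -0.4], -1],
    [[0, 0, 0], [0, 0, -0.8], -1],
    [[0, 0, 0], [0, 0, -1], -1],
    [[0, 0, 0], [0, 0, -1], -1],
    [[0, 0, 0], [0, 0, -1], -1],
    [[0, 0, 0], [0, 0, -1], 1],
    [[0, 0, 0], [0, 0, -1], 1],
    [[0, 0, 0], [0, 0, -1], 1],
    [[0, 0, 0], [0, 0, -1], 1],
    [[0, 0, 0], [0, 0, -1], 1],
    [[0, 0, 0], [0, 0, -1], 1],
    [[0, 0, 0], [0, 0, -1], 1],
    [[0, 0, 0], [0, 0, -1], 1],
  ],
)

```text
time: 13.05
tool_pos: [0.4367, 0.006, 0.0465]
tcp_rot: [-0.001, 3.14, -0.0]
wrist_force: [-1.7, -0.3, 6.5]
width: 0.504
```

move_arm(
  deltas=[
    [[0, 0, 0], [0, 0, 0.25], 1],
    [[0, 0, 0], [0, 0, 0.5], 1],
    [[0, 0, 0], [0, 0, 0.75], 1],
    [[0, 0, 0], [0, 0, 1], 1],
    [[0, 0, 0], [0, 0, 1], 1],
  ],
)

```text
time: 13.68
tool_pos: [0.4375, 0.0061, 0.1472]
tcp_rot: [-0.001, 3.137, -0.0]
wrist_force: [0.2, -0.1, -2.4]
width: 0.506
```

move_arm(
  deltas=[
    [[0, 0, 0], [0, 0, 0.3], 1],
    [[0, 0, 0], [0, 0, 0.5], 1],
    [[0, 0, 0], [0.3, 0.05, 0.5], 1],
    [[0, 0, 0], [0.7, 0.15, 0.5], 1],
    [[0, 0, 0], [1, 0.18, 0.5], 1],
    [[0, 0, 0], [1, 0.18, 0.5], 1],
  ],
)

```text
time: 14.42
tool_pos: [0.5366, 0.0244, 0.1933]
tcp_rot: [0.002, -3.139, -0.0]
wrist_force: [-1.1, -0.2, -2.3]
width: 0.505
```

move_arm(
  deltas=[
    [[0, 0, 0], [0.05, 0, 0], 1],
    [[0, 0, 0], [0.05, 0, 0], 1],
    [[0, 0, 0], [0.05, 0, -0.4], 1],
    [[0, 0, 0], [0.05, 0, -0.8], 1],
    [[0, 0, 0], [0.05, 0, -1], 1],
    [[0, 0, 0], [0.05, 0, -1], 1],
    [[0, 0, 0], [0.05, 0, -1], 1],
  ],
)

```text
time: 15.3
tool_pos: [0.5414, 0.0241, 0.0965]
tcp_rot: [-0.001, 3.14, -0.0]
wrist_force: [0.4, -0.1, -1.3]
width: 0.498
```

Run:
```python
from h import *
s=status.read_state();print(s['tool_pos'],s['tcp_rot'],s['wrist_force'],s['width'])
b,_=snap('side');save(cv2.resize(b[130:250,250:370],(600,600)),'c7.png')
```

```text
[0.54140071 0.02409007 0.09646446] [-1.10579266e-03  3.13982460e+00 -5.63018499e-06] [ 0.44831834 -0.11135638 -1.30821425] 0.49811747568264503
```

View pics/c7.png

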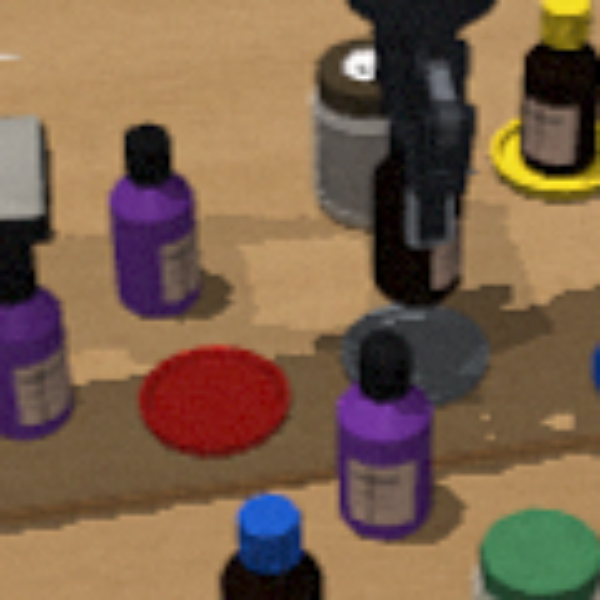

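Black hangs upright over the grey dish, and the red dish is now free. Lower, release, rise, then go towards the blue-capped bottle.

move_arm(
  deltas=[
    [[0, 0, 0], [0, 0, -0.2], 1],
    [[0, 0, 0], [0, 0, -0.4], 1],
    [[0, 0, 0], [0, 0, -0.47], 1],
    [[0, 0, 0], [0, 0, -0.5], 1],
    [[0, 0, 0], [0, 0, -0.5], 1],
    [[0, 0, 0], [0, 0, -0.5], 1],
    [[0, 0, 0], [0, 0, -0.5], 1],
    [[0, 0, 0], [0, 0, -0.5], 0.5],
    [[0, 0, 0], [0, 0, -0.5], 0],
    [[0, 0, 0], [0, 0, -0.5], -0.5],
    [[0, 0, 0], [0, 0, -0.5], -1],
    [[0, 0, 0], [0, 0, -0.5], -1],
    [[0, 0, 0], [0, 0, -0.5], -1],
    [[0, 0, 0], [0, 0, -0.5], -1],
    [[0, 0, 0], [0, 0, -0.1], -1],
    [[0, 0, 0], [0, 0, 0.4], -1],
    [[0, 0, 0], [0, 0, 0.9], -1],
    [[0, 0, 0], [0, 0, 1], -1],
    [[0, 0, 0], [0, 0, 1], -1],
  ],
)

```text
time: 17.73
tool_pos: [0.5411, 0.0242, 0.1958]
tcp_rot: [-0.001, 3.14, -0.0]
wrist_force: [0.3, 0.2, 0.7]
width: 0.996
```

move_arm(
  deltas=[
    [[0, 0, 0], [-0.3, -0.5, 0], -1],
    [[0, 0, 0], [-0.6, -1, 0], -1],
    [[0, 0, 0], [-0.6, -1, 0], -1],
  ],
)

```text
time: 18.1
tool_pos: [0.4773, -0.0779, 0.1923]
tcp_rot: [-0.006, -3.136, -0.001]
wrist_force: [1.1, 0.3, -0.4]
width: 1.0
```

move_arm(
  deltas=[
    [[0, 0, 0], [-0.2, -0.5, 0], -1],
    [[0, 0, 0], [-0.44, -1, 0], -1],
    [[0, 0, 0], [-0.44, -1, 0], -1],
    [[0, 0, 0], [-0.44, -1, 0], -1],
  ],
)

```text
time: 18.6
tool_pos: [0.4365, -0.175, 0.1939]
tcp_rot: [0.0, -3.14, -0.003]
wrist_force: [0.4, -0.2, -0.2]
width: 0.999
```

Run:
```python
from h import *
s=status.read_state();print(s['tool_pos'],s['tcp_rot'],s['wrist_force'],s['width'])
a,_=snap('top');b,_=snap('side')
caps(dict(black=(.541,.0246)))
save(np.hstack([cv2.resize(a[130:280,270:470],(533,400)),cv2.resize(b[130:290,250:360],(267,400))]),'c8.png')
```

```text
[ 0.43650424 -0.17499325  0.19387392] [ 1.50250814e-04 -3.13971950e+00 -2.83169011e-03] [ 0.37447969 -0.19120965 -0.22178021] 0.9993519888024223
black 151 [0.541  0.0231 0.1081] mid [0.5416 0.0232] ext [0.024 0.024]
```

View pics/c8.png

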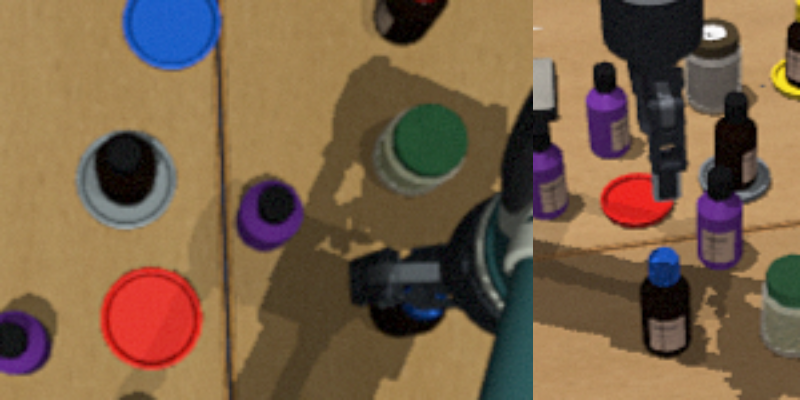

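Black stands in the grey dish, about 1 mm off centre at cap height 0.108. The gripper is over the blue cap. Its TCP is 3 mm short in y.

move_arm(
  deltas=[
    [[0, 0, 0], [0, -0.02, -0.3], -1],
    [[0, 0, 0], [0, -0.02, -0.6], -1],
    [[0, 0, 0], [0, -0.02, -1], -1],
    [[0, 0, 0], [0, -0.02, -1], -1],
  ],
)

```text
time: 19.2
tool_pos: [0.4342, -0.1751, 0.092]
tcp_rot: [0.005, -3.134, -0.006]
wrist_force: [-0.1, -1.0, 0.1]
width: 0.998
```

move_arm(
  deltas=[
    [[0, 0, 0], [0, 0, -0.3], -1],
    [[0, 0, 0], [0, 0, -0.54], -1],
    [[0, 0, 0], [0, 0, -0.54], -1],
    [[0, 0, 0], [0, 0, -0.54], -1],
    [[0, 0, 0], [0, 0, -0.54], 1],
    [[0, 0, 0], [0, 0, -0.54], 1],
    [[0, 0, 0], [0, 0, -0.54], 1],
    [[0, 0, 0], [0, 0, -0.54], 1],
    [[0, 0, 0], [0, 0, -0.54], 1],
    [[0, 0, 0], [0, 0, -0.54], 1],
    [[0, 0, 0], [0, 0, -0.54], 1],
    [[0, 0, 0], [0, 0, -0.54], 1],
  ],
)

```text
time: 20.7
tool_pos: [0.4375, -0.1782, 0.0425]
tcp_rot: [-0.001, 3.14, -0.001]
wrist_force: [-0.7, 0.4, 5.8]
width: 0.502
```

move_arm(
  deltas=[
    [[0, 0, 0], [0, 0, 0.25], 1],
    [[0, 0, 0], [0, 0, 0.5], 1],
    [[0, 0, 0], [0, 0, 0.75], 1],
    [[0, 0, 0], [0, 0, 1], 1],
    [[0, 0, 0], [0, 0, 1], 1],
  ],
)

```text
time: 21.32
tool_pos: [0.4383, -0.1786, 0.1432]
tcp_rot: [-0.001, 3.137, -0.003]
wrist_force: [-0.2, -0.4, -2.9]
width: 0.501
```

move_arm(
  deltas=[
    [[0, 0, 0], [0, 0, 0.3], 1],
    [[0, 0, 0], [0, 0, 0.7], 1],
    [[0, 0, 0], [0, 0, 0.7], 1],
    [[0, 0, 0], [0, 0, 0.7], 1],
  ],
)

```text
time: 21.82
tool_pos: [0.4357, -0.1774, 0.2092]
tcp_rot: [0.001, -3.139, -0.002]
wrist_force: [-0.4, 1.4, -2.4]
width: 0.506
```

move_arm(
  deltas=[
    [[0, 0, 0], [0.3, 0.2, 0], 1],
    [[0, 0, 0], [0.7, 0.5, 0], 1],
    [[0, 0, 0], [1, 0.8, 0], 1],
  ],
)

```text
time: 22.2
tool_pos: [0.5365, -0.0968, 0.2082]
tcp_rot: [0.0, -3.137, -0.001]
wrist_force: [-0.5, -1.7, -1.8]
width: 0.502
```

move_arm(
  deltas=[
    [[0, 0, 0], [0.4, 0.3, 0], 1],
    [[0, 0, 0], [0.8, 0.6, 0], 1],
    [[0, 0, 0], [1, 0.83, 0], 1],
  ],
)

```text
time: 22.58
tool_pos: [0.6369, -0.0132, 0.2075]
tcp_rot: [0.003, -3.137, -0.001]
wrist_force: [-0.2, 0.0, -2.0]
width: 0.5
```

move_arm(
  deltas=[
    [[0, 0, 0], [0.27, 0, 0], 1],
    [[0, 0, 0], [0.27, 0, 0], 1],
    [[0, 0, 0], [0.27, 0, -0.4], 1],
    [[0, 0, 0], [0.27, 0, -0.8], 1],
    [[0, 0, 0], [0.27, 0, -1], 1],
    [[0, 0, 0], [0.27, 0, -1], 1],
    [[0, 0, 0], [0.27, 0, -1], 1],
    [[0, 0, 0], [0.27, 0, -1], 1],
  ],
)

```text
time: 23.58
tool_pos: [0.6654, -0.015, 0.1137]
tcp_rot: [-0.001, 3.138, -0.0]
wrist_force: [-0.3, -0.1, -1.5]
width: 0.503
```

Run:
```python
from h import *
s=status.read_state();print(s['tool_pos'],s['tcp_rot'],s['wrist_force'],s['width'])
b,_=snap('side');save(cv2.resize(b[120:240,310:430],(500,500)),'c9.png')
```

```text
[ 0.66544311 -0.0149647   0.11368202] [-1.26045966e-03  3.13765501e+00 -3.67474052e-04] [-0.26504424 -0.07591765 -1.50504797] 0.5029918719180373
```

View pics/c9.png

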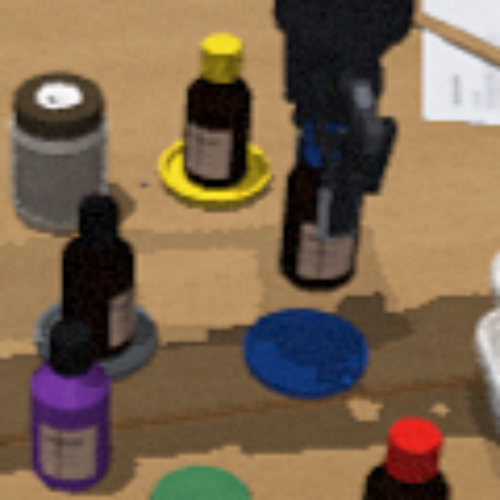

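Blue hangs upright over the blue dish. Yellow and black stand in their dishes. Lower, release, then go to red.

move_arm(
  deltas=[
    [[0, 0, 0], [0, 0, -0.25], 1],
    [[0, 0, 0], [0, 0, -0.5], 1],
    [[0, 0, 0], [0, 0, -0.62], 1],
    [[0, 0, 0], [0, 0, -0.66], 1],
    [[0, 0, 0], [0, 0, -0.66], 1],
    [[0, 0, 0], [0, 0, -0.66], 1],
    [[0, 0, 0], [0, 0, -0.66], 1],
    [[0, 0, 0], [0, 0, -0.66], 0.5],
    [[0, 0, 0], [0, 0, -0.66], 0],
    [[0, 0, 0], [0, 0, -0.66], -0.5],
    [[0, 0, 0], [0, 0, -0.66], -1],
    [[0, 0, 0], [0, 0, -0.66], -1],
    [[0, 0, 0], [0, 0, -0.66], -1],
    [[0, 0, 0], [0, 0, -0.66], -1],
    [[0, 0, 0], [0, 0, -0.3], -1],
    [[0, 0, 0], [0, 0, 0.3], -1],
    [[0, 0, 0], [0, 0, 0.8], -1],
    [[0, 0, 0], [0, 0, 0.85], -1],
    [[0, 0, 0], [0, 0, 0.85], -1],
  ],
)

```text
time: 26.0
tool_pos: [0.6639, -0.0148, 0.1967]
tcp_rot: [-0.001, 3.141, -0.0]
wrist_force: [-0.7, 0.3, -0.1]
width: 1.0
```

move_arm(
  deltas=[
    [[0, 0, 0], [0, -0.5, 0], -1],
    [[0, 0, 0], [0, -1, 0], -1],
    [[0, 0, 0], [0, -1, 0], -1],
  ],
)

```text
time: 26.38
tool_pos: [0.662, -0.1179, 0.193]
tcp_rot: [-0.005, -3.137, -0.0]
wrist_force: [0.6, 1.0, -0.4]
width: 1.0
```

move_arm(
  deltas=[
    [[0, 0, 0], [-0.02, -0.4, 0], -1],
    [[0, 0, 0], [-0.02, -0.79, 0], -1],
    [[0, 0, 0], [-0.02, -0.79, 0], -1],
    [[0, 0, 0], [-0.02, -0.79, 0], -1],
    [[0, 0, 0], [-0.02, -0.79, 0], -1],
  ],
)

```text
time: 27.0
tool_pos: [0.6615, -0.1923, 0.1954]
tcp_rot: [0.003, -3.14, -0.001]
wrist_force: [-0.4, 0.3, 0.0]
width: 0.998
```

Run:
```python
from h import *
s=status.read_state();print(s['tool_pos'],s['tcp_rot'],s['wrist_force'],s['width'])
a,_=snap('top');b,_=snap('side')
caps(dict(blue=(.665,-.015)))
save(np.hstack([cv2.resize(a[80:230,290:470],(480,400)),cv2.resize(b[150:290,340:450],(314,400))]),'c10.png')
```

```text
[ 0.66154653 -0.19227922  0.19543305] [ 3.32352595e-03 -3.14028914e+00 -1.45061815e-03] [-0.38690467  0.29193153  0.0068445 ] 0.9982630707821581
blue 183 [ 0.6628 -0.0161  0.1078] mid [ 0.6639 -0.0162] ext [0.025 0.026]
```

View pics/c10.png

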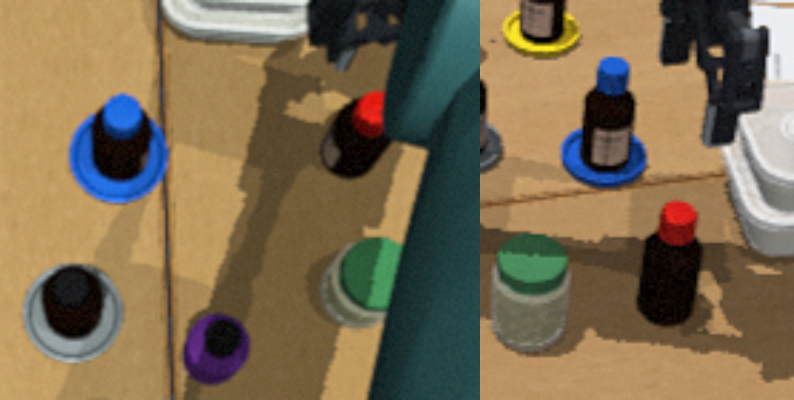

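Blue is placed, within about 2 mm at cap height 0.108. Now red.

move_arm(
  deltas=[
    [[0, 0, 0], [0, 0, -0.3], -1],
    [[0, 0, 0], [0, 0, -0.6], -1],
    [[0, 0, 0], [0, 0, -1], -1],
    [[0, 0, 0], [0, 0, -1], -1],
  ],
)

```text
time: 27.6
tool_pos: [0.6585, -0.192, 0.092]
tcp_rot: [0.003, -3.133, -0.004]
wrist_force: [-0.6, -0.1, -0.2]
width: 1.002
```

move_arm(
  deltas=[
    [[0, 0, 0], [0, 0, -0.3], -1],
    [[0, 0, 0], [0, 0, -0.55], -1],
    [[0, 0, 0], [0, 0, -0.55], -1],
    [[0, 0, 0], [0, 0, -0.55], -1],
    [[0, 0, 0], [0, 0, -0.55], 1],
    [[0, 0, 0], [0, 0, -0.55], 1],
    [[0, 0, 0], [0, 0, -0.55], 1],
    [[0, 0, 0], [0, 0, -0.55], 1],
    [[0, 0, 0], [0, 0, -0.55], 1],
    [[0, 0, 0], [0, 0, -0.55], 1],
    [[0, 0, 0], [0, 0, -0.55], 1],
    [[0, 0, 0], [0, 0, -0.55], 1],
  ],
)

```text
time: 29.1
tool_pos: [0.6628, -0.194, 0.0428]
tcp_rot: [-0.001, 3.139, -0.001]
wrist_force: [-0.0, 1.7, 6.0]
width: 0.508
```

move_arm(
  deltas=[
    [[0, 0, 0], [0, 0, 0.25], 1],
    [[0, 0, 0], [0, 0, 0.5], 1],
    [[0, 0, 0], [0, 0, 0.75], 1],
    [[0, 0, 0], [0, 0, 1], 1],
    [[0, 0, 0], [0, 0, 1], 1],
  ],
)

```text
time: 29.72
tool_pos: [0.6631, -0.1944, 0.1431]
tcp_rot: [-0.001, 3.138, -0.002]
wrist_force: [0.2, 0.9, -2.3]
width: 0.508
```

move_arm(
  deltas=[
    [[0, 0, 0], [0, 0, 0.3], 1],
    [[0, 0, 0], [0, 0, 0.7], 1],
    [[0, 0, 0], [0, 0, 0.7], 1],
    [[0, 0, 0], [0, 0, 0.7], 1],
  ],
)

```text
time: 30.22
tool_pos: [0.6606, -0.1935, 0.2087]
tcp_rot: [0.001, -3.138, -0.002]
wrist_force: [-0.2, 1.1, -3.7]
width: 0.501
```

move_arm(
  deltas=[
    [[0, 0, 0], [-0.3, 0.3, 0], 1],
    [[0, 0, 0], [-0.7, 0.7, 0], 1],
    [[0, 0, 0], [-1, 1, 0], 1],
  ],
)

```text
time: 30.6
tool_pos: [0.5583, -0.0922, 0.2075]
tcp_rot: [0.001, -3.135, -0.003]
wrist_force: [1.4, 0.3, -2.4]
width: 0.506
```

move_arm(
  deltas=[
    [[0, 0, 0], [-0.4, 0.4, 0], 1],
    [[0, 0, 0], [-0.8, 0.8, 0], 1],
    [[0, 0, 0], [-1, 1, 0], 1],
  ],
)

```text
time: 30.98
tool_pos: [0.4576, 0.0078, 0.2079]
tcp_rot: [0.003, -3.135, -0.001]
wrist_force: [0.2, -0.6, -2.5]
width: 0.501
```

move_arm(
  deltas=[
    [[0, 0, 0], [-0.28, 0.02, 0], 1],
    [[0, 0, 0], [-0.28, 0.02, 0], 1],
    [[0, 0, 0], [-0.28, 0.02, -0.4], 1],
    [[0, 0, 0], [-0.28, 0.02, -0.8], 1],
    [[0, 0, 0], [-0.28, 0.02, -1], 1],
    [[0, 0, 0], [-0.28, 0.02, -1], 1],
    [[0, 0, 0], [-0.28, 0.02, -1], 1],
    [[0, 0, 0], [-0.28, 0.02, -1], 1],
  ],
)

```text
time: 31.98
tool_pos: [0.435, 0.008, 0.1124]
tcp_rot: [-0.001, 3.139, -0.0]
wrist_force: [1.3, 0.5, -2.4]
width: 0.501
```

Run:
```python
from h import *
s=status.read_state();print(s['tool_pos'],s['tcp_rot'],s['wrist_force'],s['width'])
b,_=snap('side');save(cv2.resize(b[130:250,230:350],(500,500)),'c11.png')
```

```text
[0.4350263  0.00804453 0.11242186] [-1.06909701e-03  3.13933746e+00 -1.47241814e-04] [ 1.2899078   0.48868737 -2.43340317] 0.500953942410199
```

View pics/c11.png

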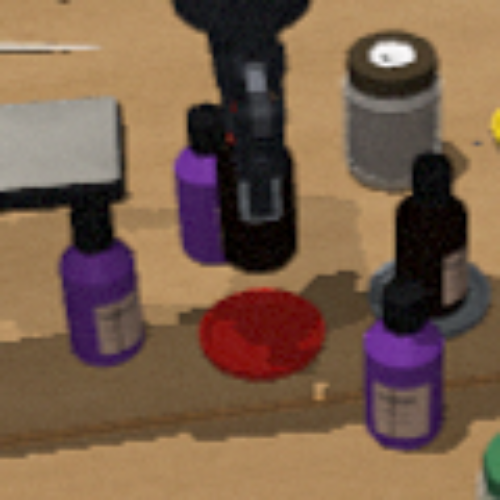

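Red hangs upright over the red dish. Lower, release, rise and back off to the left so the top camera sees everything.

move_arm(
  deltas=[
    [[0, 0, 0], [0, 0, -0.25], 1],
    [[0, 0, 0], [0, 0, -0.5], 1],
    [[0, 0, 0], [0, 0, -0.62], 1],
    [[0, 0, 0], [0, 0, -0.66], 1],
    [[0, 0, 0], [0, 0, -0.66], 1],
    [[0, 0, 0], [0, 0, -0.66], 1],
    [[0, 0, 0], [0, 0, -0.66], 1],
    [[0, 0, 0], [0, 0, -0.66], 0.5],
    [[0, 0, 0], [0, 0, -0.66], 0],
    [[0, 0, 0], [0, 0, -0.66], -0.5],
    [[0, 0, 0], [0, 0, -0.66], -1],
    [[0, 0, 0], [0, 0, -0.66], -1],
    [[0, 0, 0], [0, 0, -0.66], -1],
    [[0, 0, 0], [0, 0, -0.66], -1],
    [[0, 0, 0], [0, 0, -0.3], -1],
    [[0, 0, 0], [0, 0, 0.3], -1],
    [[0, 0, 0], [0, 0, 0.8], -1],
    [[0, 0, 0], [0, 0, 1], -1],
    [[0, 0, 0], [0, 0, 1], -1],
  ],
)

```text
time: 34.4
tool_pos: [0.4353, 0.0081, 0.2134]
tcp_rot: [-0.001, 3.137, -0.0]
wrist_force: [0.2, -0.1, -0.6]
width: 0.998
```

move_arm(
  deltas=[
    [[0, 0, 0], [0, 0.5, 0.1], -1],
    [[0, 0, 0], [0, 1, 0.2], -1],
    [[0, 0, 0], [0, 1, 0.2], -1],
  ],
)

```text
time: 34.78
tool_pos: [0.4331, 0.1106, 0.2301]
tcp_rot: [0.008, -3.14, -0.001]
wrist_force: [0.6, -0.1, -0.6]
width: 0.998
```

move_arm(
  deltas=[
    [[0, 0, 0], [0, 0.5, 0], -1],
    [[0, 0, 0], [0, 1, 0], -1],
    [[0, 0, 0], [0, 1, 0], -1],
  ],
)

```text
time: 35.15
tool_pos: [0.4329, 0.2094, 0.2292]
tcp_rot: [0.007, -3.139, 0.002]
wrist_force: [0.4, -0.1, -0.6]
width: 1.001
```

move_arm(
  deltas=[
    [[0, 0, 0], [-0.3, 0.5, 0], -1],
    [[0, 0, 0], [-0.6, 1, 0], -1],
    [[0, 0, 0], [-0.6, 1, 0], -1],
  ],
)

```text
time: 35.52
tool_pos: [0.3719, 0.3087, 0.2297]
tcp_rot: [0.008, -3.139, 0.002]
wrist_force: [-0.5, -0.1, 0.3]
width: 1.001
```

move_arm(
  deltas=[
    [[0, 0, 0], [-0.4, 0.5, 0], -1],
    [[0, 0, 0], [-1, 1, 0], -1],
    [[0, 0, 0], [-1, 1, 0], -1],
  ],
)

```text
time: 35.9
tool_pos: [0.2728, 0.4076, 0.2301]
tcp_rot: [0.004, -3.141, 0.003]
wrist_force: [1.3, -0.8, 0.6]
width: 1.004
```

move_arm(
  deltas=[
    [[0, 0, 0], [-0.4, 0.5, 0], -1],
    [[0, 0, 0], [-1, 1, 0], -1],
    [[0, 0, 0], [-1, 1, 0], -1],
    [[0, 0, 0], [-1, 1, 0], -1],
  ],
)

```text
time: 36.4
tool_pos: [0.1747, 0.5073, 0.2305]
tcp_rot: [-0.003, 3.141, -0.003]
wrist_force: [1.1, 0.0, 0.6]
width: 0.999
```

Run:
```python
from h import *
s=status.read_state();print(s['tool_pos'],s['wrist_force'],s['width'])
a,_=snap('top');b,_=snap('side')
caps(dict(black=(.541,.0246),red=(.435,.008),yellow=(.656,.182),blue=(.665,-.015)))
for k,p,z in(('g',(.554,-.193),.078),('b',(.552,.168),.088)): caps({k:p},zlo=z-.006,zhi=z+.006)
save(np.hstack([cv2.resize(a[90:310,190:460],(480,391)),cv2.resize(b[110:290,230:440],(456,391))])[:,:930],'c12.png')
x=cv2.imread('pics/c12.png');cv2.imwrite('pics/c12.png',cv2.resize(x,(800,336)))
```

```text
[0.17467737 0.50729663 0.23047238] [1.05916063 0.03403797 0.58475573] 0.9993201419994749
black 155 [0.5408 0.023  0.1079] mid [0.5414 0.0232] ext [0.024 0.024]
red 178 [0.436  0.0075 0.1089] mid [0.4362 0.0076] ext [0.025 0.027]
yellow 184 [0.6542 0.1798 0.108 ] mid [0.6553 0.1801] ext [0.026 0.026]
blue 184 [ 0.6628 -0.0161  0.1078] mid [ 0.6642 -0.0162] ext [0.026 0.026]
g 525 [ 0.5534 -0.1933  0.0782] mid [ 0.554 -0.193] ext [0.048 0.049]
b 517 [0.5508 0.1682 0.0884] mid [0.5506 0.1681] ext [0.047 0.049]
```

View pics/c12.png

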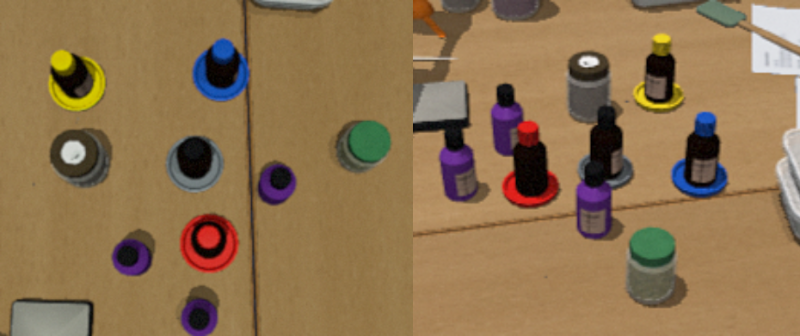

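All four bottles stand in their own dishes and the jars are where they were.

```bash
python3 -c "
from workcell import order; print(order.finish_job())"
```

```text
the job is handed in; nothing more can be done
None
```

I moved the black-capped bottle from the red dish to the grey one, then set the yellow, blue and red bottles in the dishes of their own colours. The job is handed in after about 36 s of robot time; no verdict was reported.

The last camera check before handing in showed:
- **Placement:** all four bottles are within about 2 mm of their dish centres. Their cap tops are at about 0.108 m, which matches standing flat on the dish floors.
- **Upright and released:** all four look upright, and the gripper is open and well away from them.
- **Jars:** both petal jars measure within about 2 mm of their starting positions, and the purple look-alikes were not touched.
- **Forces:** the largest wrist force read at the end of a move was about 7 N.

No check failed or disagreed.

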